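# Set the spring glue press open on its hair-trigger catch

### The job

Set the spring glue press open: take the red handle, lift the sprung wooden arm so that it passes clear over the little brass catch pin, draw it back until it just meets the black rubber buffer, lower it fully down behind the pin, ease it forward until the pin alone holds it, and let go. The catch is a hair trigger and the buffer is soft: never press the catch down, never ram the buffer, never let the arm slip and snap forward, and leave everything else on the bench where it is.

Things in the scene. Friction and masses are not known exactly. Their poses are not given: they have to be found in the camera images.
- press: Glue press: plywood plank 275 x 300 x 22 mm fixed to the bench, with an upright steel pivot pin (top at z = 122 mm) and a sprung arm. Origin: on the bench under the pivot; z up. Plank: x -185 to +90, y -100 to +200 mm. At rest the arm points from the pivot along (-0.73, +0.68) of this frame, drawn onto the catch about along -x. A dark fence, top at z = 67 mm, stands beyond the resting arm.
- pivot (a point): Point on the arm's vertical pivot axis, 49 mm above the bench. The arm is a wooden bar 22 mm wide and 18 mm thick, reaching 215 mm from this axis; lowered, it lies from 40 to 58 mm above the bench.
- handle (a point): Centre of the red round upright handle (diameter 20 mm) near the arm's free end, 200 mm from the pivot axis; 88 mm above the bench with the arm down. The handle stands from 30 mm below this point (the bar's top) to 25 mm above it. Bar and handle are one piece of about 0.3 kg.
- catch_place (a point): Point on the plank's top, 150 mm from the pivot axis along the press's -x: the middle place of the catch unit, a small steel plate with catch pin and rubber buffer. The unit itself is screwed down anywhere up to 14 mm either way of it along the press's y; its true place is not reported and must be felt or seen. The arm first touches the buffer at a draw angle between 0.66 and 0.87.
- press_arm (a joint): Draw angle of the arm (rad): 0 at rest on its stop, growing as the handle is drawn back, anticlockwise seen from above (from the press's +y towards -y). At angle a the arm points along (-cos(a - 0.75), -sin(a - 0.75)) of the press frame. Its spring pulls it forward, at the handle, with 4.5 N at rest and 9 N at 0.75.
- press_lift (a joint): Height of the arm on its pivot pin above its lowest place (m), 0 to 0.030 (a stop). Lifting takes about 4.5 N; let go, it sinks back. The catch pin stands 12 mm above the underside of the lowered arm: lifted 0.020 to 0.026 the arm clears it. Fully down behind the pin it reads 0.
- catch (a joint): Dip of the catch (rad), 0 upright; past 0.12 it is tripped. A round-topped brass pin 10 mm across, 150 mm from the pivot axis, top 52 mm above the bench, at the end of a 40 mm brass lever. It dips when pressed from above with about 1.5 N; the arm pulling forward on it, low down, does not dip it.
- buffer (a joint): How far the buffer is pushed in (m), 0 untouched; past 0.005 it is rammed. Upright black rubber roller 12 mm across before a blue block, 150 mm from the pivot axis, sprung 2 N per mm: at the rammed limit 10 N, felt as 7.5 N at the handle on top of the arm's own spring. Free gap from pin to buffer 26 mm: the 22 mm bar has 4 mm to spare (5 mm at the handle).
- blank: Bystander: curved pale glued wood blank 150 mm long, 13 mm thick and 45 mm high, standing on the plank between the arm's cork pad and the fence. Origin: underside of its middle.
- offcut: Bystander: small dark wood block 45 x 30 x 22 mm on the plank beyond the catch unit. Origin: centre of its underside.
- glue_pot: Bystander: aluminium glue pot, 140 mm across the rim, 110 mm high. Origin: centre of its underside.
- jar: Bystander: lidded jar, 70 mm across, 95 mm high. Origin: centre of its underside.
- tape: Bystander: roll of paper tape lying flat, 96 mm across, 24 mm high. Origin: centre of its underside.
- mallet: Bystander: wooden mallet lying on the bench beside the press. Origin: underneath it.
- pliers: Bystander: pliers with orange grips, 145 mm long, lying flat. Origin: underneath its joint.

How it is judged:
By the outcome, as a careful person would: the job done as asked, in the order asked, and still so for the second after the job is handed in, with the robot touching nothing.
It also fails if it takes over 64 s, if anything falls off the work surface, if the arm or the gripper's body presses on something with over 40 N, if the wrist force passes 120 N, or if a joint passes its speed limit or range.

### The arm

A 7-joint arm with a two-finger parallel gripper is mounted at the origin on the work surface. World frame = base frame: x ahead of the robot, y to its left, z up, the work surface at z = 0. Lengths are in m, angles in rad, forces in N, time in s.
With the tool pointing down it reaches from about 0.4 to 0.85 m from the base axis. Payload 10.4 kg.
Tool frame: the origin (TCP) lies between the finger pads; the fingertips stand r.nose_length ahead of it and the grasp point (between the pads) lies 6 mm ahead of it (r.nose_length is the distance from the TCP to the fingertips, in m); z points along the fingers, x is the direction in which the jaws open and shut, and the axes are right-handed (so a half turn about z gives the same grasp; the last joint's range is limited). The gripper opens to 87 mm and grips with 3 to 60 N. Pads are 19 mm wide; open, the fingers measure 117 mm over their backs; the gripper's body (75 mm by 190 mm) begins 51 mm behind the grasp point.
Start: joints at [1.207, 0.332, -0.065, 1.46, 0.022, 1.35, -0.088], TCP at [0.209, -0.589, 0.248] pointing down, gripper open.
Joint ranges: [-2.6, 2.6], [-0.5, 2.12], [-1.47, 1.34], [0.16, 2.42], [-1.27, 4.41], [0.06, 2.06], [-2.6, 2.6]. Speed limits (rad/s): [2.22, 2.22, 2.79, 2.79, 3.14, 3.14, 3.14].

### API

Orientations are given as a unit quaternion [x, y, z, w].
In Python, from bench import r gives the robot as it stands. The module is installed in compiled form; this text tells all that it offers.
- The arm moves only by the shell command python3 -m creep 'ROWS' [OPENING] [FORCE]. ROWS is JSON, a list of rows, each an object of numbers: "x", "y", "z": the shift along the world's x, y, z in m; "spin": the turn about the world's z in degrees. In form: [{"x": .., "y": .., "z": .., "spin": ..}, ...]. A call has 1 to 12 rows; each row is the pose to reach, as a shift and turn from the pose commanded when the call began; what a row does not reach only later rows make up. A row lasts 1/8 s, in which the tool goes at most 62.5 mm and 10.7 degrees, less where a joint would pass 70% of its speed; a pose out of reach is approached as far as the arm can. A call with a gripper value outside its range is refused whole. OPENING is the finger opening in m, from 0 to 0.087, set as the call begins (- or left out, the last holds). The fingers move at their own pace and stop on an object; FORCE is the grip in N (left out, the last holds). Time passes only in rows, so rows that repeat a pose let the fingers close. It gives the time, the measured TCP pose, the force and the opening at its end, in the units of the state.
- r.read_state(): the state, without advancing time (a new reading comes with each control period).
- r.camera(name): name is "scene" or "top" or "wrist"; returns a dict with "pixels" (420x560x3 uint8, blue, green, red), "z_map" (420x560 float32, m along the optical axis (not along the pixel's ray), 0 where there is no reading), "K" (3x3 intrinsics, pixels), "R" (3x3) and "t" (3): a world point X has camera coordinates R X + t. Camera axes: x right, y down, z forward; pixel columns grow to the right and rows downward; lengths in m; the calibration is good to about 2 mm. A picture is of the moment at which its call begins.
- r.close_job(): hands the job in, once; it reports no verdict.
The state is a dict: "time": time; "joint_positions": joint angles; "joint_vel": joint speeds; "joint_torque": joint torques, N m; "ee_pos": TCP position; "eef_rot": TCP orientation; "ft_force": force on the tool from outside, world axes, zero at the start; "torque": the same for the moment, N m; "width": finger opening in m.
Only numpy, scipy, OpenCV 4.12 (cv2) and the standard library are available. Lean on these libraries where they do the work, as an engineer would, in place of code of your own. Each camera call takes 0.05 s, during which the arm holds its last target. There are 200 camera calls.

## Working session

There is one attempt and no reset: what is moved stays moved. The work goes in short steps, Python scripts to look and compute and a shell command to move; the robot and the scene stay as the last step left them, time stands still between calls to the robot, and variables do not carry over. Pictures are saved under pics/ and viewed, about 8 in all and at most 12, crops included, and the job is handed in when it is done.

```bash
mkdir -p pics; cat > h.py <<'E'
import numpy as np, cv2
from bench import r
def cam(n):
    c=r.camera(n); c['K']=np.array(c['K']);c['R']=np.array(c['R']);c['t']=np.array(c['t']); return c
def onplane(c,u,v,z):
    d=c['R'].T@np.linalg.solve(c['K'],[u,v,1.]); o=-c['R'].T@c['t']; return o+d*(z-o[2])/d[2]
def pt(c,u,v):
    z=c['z_map'][int(v),int(u)]; return c['R'].T@(np.linalg.solve(c['K'],[u,v,1.])*z-c['t'])
def proj(c,X):
    p=c['K']@(c['R']@np.array(X)+c['t']); return p[:2]/p[2]
E
python3 - <<'E'
from h import *
s=r.read_state(); print({k:np.round(v,3) for k,v in s.items()}, r.nose_length)
for n in('top','scene'):
    c=cam(n); cv2.imwrite(f'pics/{n}1.png',c['pixels']); np.savez(f'{n}1.npz',**c)
    print(n,np.round(-c['R'].T@c['t'],3),np.round(c['R'],2).tolist())
    m=cv2.inRange(cv2.cvtColor(c['pixels'],cv2.COLOR_BGR2HSV),(0,150,70),(6,255,255))
    k,l,st,ce=cv2.connectedComponentsWithStats(m)
    for i in range(1,k):
        if st[i,4]>30: print(st[i],ce[i].round(1),pt(c,*ce[i]).round(3))
E
```

```text
{'time': np.float64(0.0), 'joint_positions': array([ 1.207,  0.333, -0.065,  1.461,  0.022,  1.35 , -0.089]), 'joint_vel': array([ 0.001, -0.001, -0.   ,  0.001, -0.002, -0.001,  0.001]), 'joint_torque': array([-0.0000e+00, -6.2325e+01,  2.4000e-02, -3.8990e+01, -6.1000e-02,
        4.0000e-02,  0.0000e+00]), 'ee_pos': array([ 0.209, -0.589,  0.247]), 'eef_rot': array([ 0.817, -0.577, -0.001, -0.   ]), 'ft_force': array([ 0.237, -0.059,  0.476]), 'torque': array([ 0.005,  0.019, -0.026]), 'width': np.float64(0.087)} 0.025
top [0.455 0.036 1.106] [[0.02, -1.0, 0.0], [-0.99, -0.02, -0.1], [0.1, 0.0, -0.99]]
[288  10   8  23 100] [290.9  19.2] [1.051 0.021 0.127]
[350  11  12  23 111] [355.1  20.4] [ 1.052 -0.145  0.126]
[   0  123   45  109 3403] [ 15.5 174.3] [0.622 0.675 0.16 ]
[206 202   7   8  40] [209.1 205.4] [0.563 0.216 0.111]
scene [ 1.001 -0.458  0.769] [[0.78, 0.63, -0.01], [0.44, -0.56, -0.7], [-0.45, 0.54, -0.71]]
[ 387   50  105   93 3821] [445.2  84.5] [0.667 0.664 0.159]
[381  95  42  36 287] [397.8 115.2] [0.557 0.643 0.025]
[424 128  13   8  39] [430.1 131.2] [0.67  0.637 0.017]
[318 161   8  20 101] [321.5 169.1] [0.567 0.212 0.096]
[487 328  24  20 121] [501.8 333.9] [1.058 0.013 0.143]
[452 411  18   9 105] [461.3 416. ] [ 1.057 -0.146  0.144]
```

View pics/top1.png

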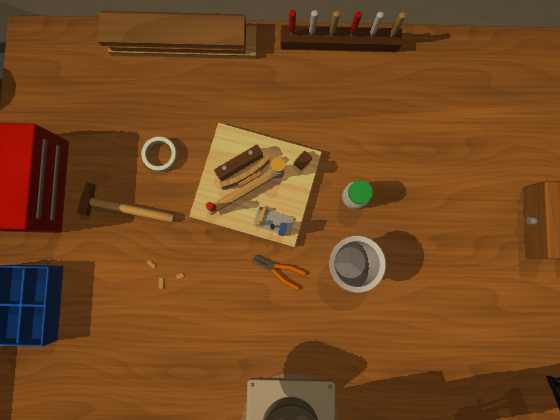

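View pics/scene1.png

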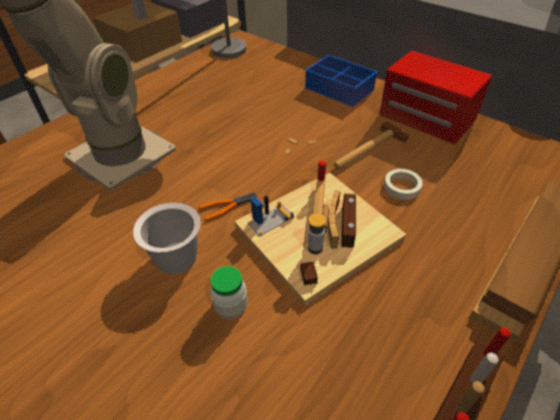

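The top view shows the press: handle at (210,206), pivot near (278,163), catch unit near (270,220), with the blank and fence above the arm. The scene view agrees. Next I fit the plank outline to get the press frame.

```bash
python3 - <<'E'
from h import *
c=dict(np.load('top1.npz')); im=c['pixels']; hsv=cv2.cvtColor(im,cv2.COLOR_BGR2HSV)
roi=np.zeros(im.shape[:2],np.uint8); roi[110:260,180:335]=255
m=cv2.inRange(hsv,(15,60,140),(35,200,255))&roi
m=cv2.morphologyEx(m,cv2.MORPH_OPEN,np.ones((3,3)))
k,l,st,ce=cv2.connectedComponentsWithStats(m); i=1+st[1:,4].argmax()
ys,xs=np.nonzero(l==i); P=np.array([onplane(c,x,y,.022)[:2] for x,y in zip(xs,ys)]).astype(np.float32)
rc=cv2.minAreaRect(P*1000); b=cv2.boxPoints(rc)/1000; print('rect',rc); print(b.round(3))
d=max([b[i]-b[i-1] for i in range(4)],key=np.linalg.norm) ; d=d/np.linalg.norm(d); d=d if d[1]>0 else -d  # press +y
ex=np.array([d[1],-d[0]]); cen=np.array(rc[0])/1000
piv=cen+ex*.0475-d*.05
print('yaw',np.degrees(np.arctan2(ex[1],ex[0])),'pivot',piv)
R=np.c_[ex,d]
H=piv+R@[-.2*.7317,.2*.6816]; print('handle model',H)
print('pivot px',proj(c,[*piv,.122]),'handle top px',proj(c,[*H,.113]),'catch px',proj(c,[*(piv-.15*ex),.022]))
mr=cv2.inRange(hsv,(0,150,70),(6,255,255)); ys,xs=np.nonzero(mr[195:215,200:220]); print('red mid ray z=.1', onplane(c,xs.mean()+200,ys.mean()+195,.1))
s=dict(np.load('scene1.npz')); print('scene: handle px',proj(s,[*H,.088]),'expected 321.5 169.1; pivot',proj(s,[*piv,.122]))
E
```

```text
rect ((636.30029296875, 109.4310073852539), (300.8376770019531, 273.9917297363281), 75.28482055664062)
[[ 0.466 -0.001]
 [ 0.731 -0.071]
 [ 0.807  0.22 ]
 [ 0.542  0.29 ]]
yaw -14.715188 pivot [0.6695416 0.0490053]
handle model [0.56262871 0.21802653]
pivot px [276.74418981 164.11949324] handle top px [208.15395773 205.37380546] catch px [261.73595016 224.20290003]
red mid ray z=.1 [0.56409426 0.21801654 0.1       ]
scene: handle px [321.136211   169.61447598] expected 321.5 169.1; pivot [316.66928067 219.0700458 ]
```

```bash
python3 -m creep '[{"x":0.04,"y":0.06,"z":0.02,"spin":9},{"x":0.08,"y":0.12,"z":0.04,"spin":18},{"x":0.11,"y":0.18,"z":0.05,"spin":27},{"x":0.14,"y":0.24,"z":0.05,"spin":36},{"x":0.17,"y":0.30,"z":0.05,"spin":45},{"x":0.20,"y":0.36,"z":0.05,"spin":54},{"x":0.23,"y":0.42,"z":0.05,"spin":63},{"x":0.25,"y":0.48,"z":0.05,"spin":72},{"x":0.27,"y":0.54,"z":0.05,"spin":81},{"x":0.29,"y":0.60,"z":0.05,"spin":90},{"x":0.30,"y":0.65,"z":0.05,"spin":100},{"x":0.30,"y":0.675,"z":0.05,"spin":103}]' 0.06 30
python3 -m creep '[{"z":0},{"z":0},{"z":0}]'
python3 - <<'E'
from h import *
s=r.read_state(); print(s['ee_pos'],s['eef_rot'],s['ft_force'],s['joint_positions'])
c=cam('wrist'); cv2.imwrite('pics/w1.png',c['pixels']); np.savez('w1.npz',**c)
print(-c['R'].T@c['t'],c['R'].round(2).tolist())
print(proj(c,[.5245,.087,.03]),proj(c,[.563,.218,.113]))
E
```

```text
time: 1.6
ee_pos: [0.5091, 0.0876, 0.2974]
eef_rot: [0.96, 0.281, 0.0, -0.0]
ft_force: [1.2, -0.9, 0.3]
width: 0.06
[0.50911416 0.08761187 0.29738355] [ 9.59592100e-01  2.81394742e-01  1.72135467e-05 -2.94947187e-05] [ 1.21858736 -0.87642883  0.33129263] [ 0.4781778   0.13607582 -0.79887851  1.63226899  0.09850326  1.41481894
  0.23908918]
[0.46735731 0.15406859 0.43492562] [[0.84, 0.54, 0.0], [0.52, -0.81, 0.29], [0.16, -0.24, -0.96]]
[286.31205816 182.77546072] [398.93531017 108.33754205]invalid input at $[0]: expected keys x, y, z, spin
```

View pics/w1.png

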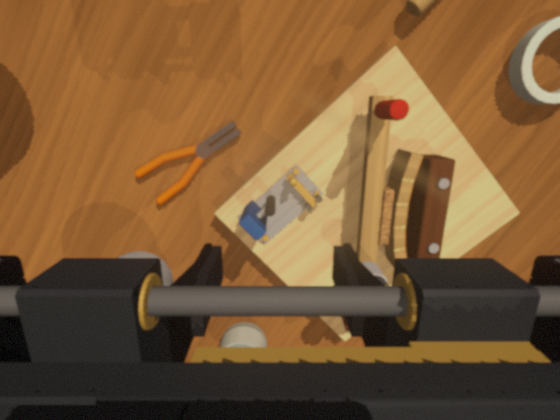

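The wrist view shows the catch unit at about (280,205): brass lever near (303,190), black roller near (268,205), blue block near (253,220). The handle is at (398,109), as predicted. I'll crop in on the unit.

```bash
python3 - <<'E'
from h import *
c=dict(np.load('w1.npz')); p=c['pixels'][150:255,220:345]
cv2.imwrite('pics/w1c.png',cv2.resize(p,None,fx=6,fy=5.7,interpolation=cv2.INTER_CUBIC)[:600])
E
```

```text
(no output)
```

View pics/w1c.png

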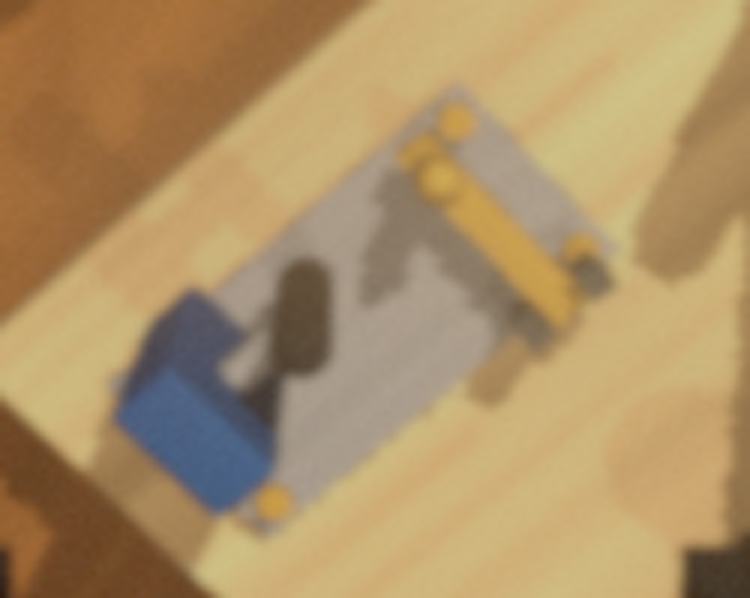

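The crop shows the pin top at crop (440,175), full-image (293.3,180.7), and the roller top at about (270.5,210.5).

```bash
python3 - <<'E'
from h import *
c=dict(np.load('w1.npz')); yaw=np.radians(-14.715); piv=np.array([.66954,.0490]); ex=np.array([np.cos(yaw),np.sin(yaw)]); ey=np.array([-ex[1],ex[0]]); R=np.c_[ex,ey]
f=lambda X:(R.T@(X[:2]-piv)).round(4)
P=onplane(c,293.3,180.7,.052); print('pin',P,f(P),np.linalg.norm(P[:2]-piv))
for z in(.05,.06,.07): B=onplane(c,270.5,210.5,z); print('roller',z,f(B))
hsv=cv2.cvtColor(c['pixels'],cv2.COLOR_BGR2HSV); m=cv2.inRange(hsv,(0,150,60),(6,255,255))|cv2.inRange(hsv,(175,150,60),(180,255,255))
ys,xs=np.nonzero(m[90:130,370:420]); u,v=xs.mean()+370,ys.mean()+90; print('handle',u,v,onplane(c,u,v,.1))
x,y=f(P); b=np.arctan2(-y,-x); t=np.arcsin(16/150)  # arm rests on buffer side of pin: centreline 16 mm beyond pin
ap=.75+b+t; print('hold angle',ap,'buffer',ap+4/150)
for a in(0,ap-.25,ap,ap+.0133,ap+.0267):
    w=piv+R@(-.2*np.array([np.cos(a-.75),np.sin(a-.75)])); print(round(a,3),np.degrees(a).round(1),w.round(4))
E
```

```text
pin [0.52703302 0.0972632  0.052     ] [-0.1501  0.0105] 0.15045789184718866
roller 0.05 [-0.1409 -0.0353]
roller 0.06 [-0.143  -0.0331]
roller 0.07 [-0.1451 -0.0309]
handle 396.54489164086687 108.23529411764706 [0.56482859 0.21939011 0.1       ]
hold angle 0.7870303876630893 buffer 0.8136970543297559
0 0.0 [0.5626 0.218 ]
0.537 30.8 [0.4912 0.1395]
0.787 45.1 [0.4744 0.0926]
0.8 45.9 [0.4738 0.09  ]
0.814 46.6 [0.4733 0.0874]
```

```bash
python3 -m creep '[{"x":0.02,"y":0.05,"z":0,"spin":0},{"x":0.04,"y":0.1,"z":0,"spin":0},{"x":0.0545,"y":0.131,"z":-0.03,"spin":0},{"x":0.0545,"y":0.131,"z":-0.07,"spin":0},{"x":0.0545,"y":0.131,"z":-0.11,"spin":0},{"x":0.0545,"y":0.131,"z":-0.14,"spin":0},{"x":0.0545,"y":0.131,"z":-0.155,"spin":0},{"x":0.0545,"y":0.131,"z":-0.155,"spin":0},{"x":0.0545,"y":0.131,"z":-0.155,"spin":0}]' 0.06 30
python3 - <<'E'
from h import *
c=cam('wrist'); cv2.imwrite('pics/w2.png',c['pixels']); print(proj(c,[.5635,.2185,.113]))
s=r.read_state(); R=s['eef_rot']; print(proj(c,[*s['ee_pos'][:2],.113]))
E
```

```text
time: 2.78
ee_pos: [0.564, 0.2173, 0.1439]
eef_rot: [0.96, 0.28, 0.001, -0.0]
ft_force: [-0.4, 1.4, 0.2]
width: 0.0599
[275.87009003 254.06453982]
[275.53907468 256.20643141]
```

View pics/w2.png

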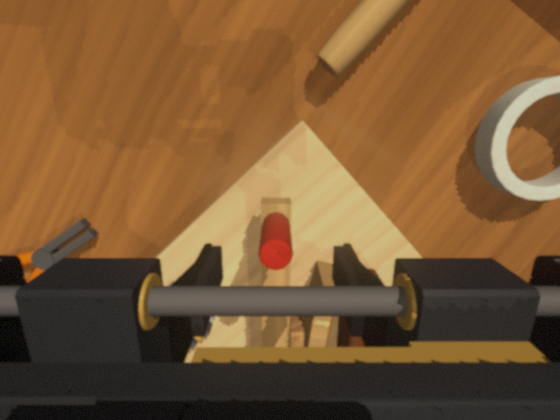

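The handle top at (276,255) sits midway between the fingers, as predicted. I'll descend and close.

```bash
python3 -m creep '[{"x":0,"y":0.001,"z":-0.02,"spin":0},{"x":0,"y":0.001,"z":-0.04,"spin":0},{"x":0,"y":0.001,"z":-0.047,"spin":0},{"x":0,"y":0.001,"z":-0.047,"spin":0},{"x":0,"y":0.001,"z":-0.047,"spin":0}]' 0.06 30
python3 -m creep '[{"x":0,"y":0,"z":0,"spin":0},{"x":0,"y":0,"z":0,"spin":0},{"x":0,"y":0,"z":0,"spin":0},{"x":0,"y":0,"z":0,"spin":0},{"x":0,"y":0,"z":0,"spin":0},{"x":0,"y":0,"z":0,"spin":0}]' 0.012 40
python3 -c "
from h import *
s=r.read_state();print(s['ft_force'],s['torque'],s['ee_pos'])"
```

```text
time: 3.45
ee_pos: [0.5637, 0.2182, 0.0961]
eef_rot: [0.96, 0.28, 0.0, -0.0]
ft_force: [-0.6, 0.6, 0.5]
width: 0.0603
time: 4.2
ee_pos: [0.5633, 0.2179, 0.0955]
eef_rot: [0.96, 0.28, -0.0, 0.0]
ft_force: [-1.4, 0.0, 1.2]
width: 0.0193
[-1.42587127  0.04651331  1.15189224] [-0.05886429  0.08663532 -0.02664205] [0.56327876 0.21787089 0.09551312]
```

```bash
python3 -m creep '[{"x":0,"y":0,"z":0.005,"spin":0},{"x":0,"y":0,"z":0.01,"spin":0},{"x":0,"y":0,"z":0.015,"spin":0},{"x":0,"y":0,"z":0.02,"spin":0},{"x":0,"y":0,"z":0.0235,"spin":0},{"x":0,"y":0,"z":0.0235,"spin":0},{"x":0,"y":0,"z":0.0235,"spin":0}]' 0.012 40
python3 - <<'E'
import numpy as np
v=np.array([-.1065,.169])
for a in list(np.arange(.1,.75,.05))+[.75,.77,.79,.80,.81,.82,.83]:
    c,s=np.cos(a),np.sin(a); print(round(a,3),np.degrees(a).round(1),(np.array([[c,-s],[s,c]])@v-v).round(4))
E
```

```text
time: 5.08
ee_pos: [0.5635, 0.2176, 0.1189]
eef_rot: [0.96, 0.28, -0.0, 0.0]
ft_force: [1.3, -4.7, -3.8]
width: 0.0189
0.1 5.7 [-0.0163 -0.0115]
0.15 8.6 [-0.0241 -0.0178]
0.2 11.5 [-0.0315 -0.0245]
0.25 14.3 [-0.0385 -0.0316]
0.3 17.2 [-0.0452 -0.039 ]
0.35 20.1 [-0.0515 -0.0468]
0.4 22.9 [-0.0574 -0.0548]
0.45 25.8 [-0.0629 -0.0631]
0.5 28.6 [-0.068  -0.0717]
0.55 31.5 [-0.0726 -0.0806]
0.6 34.4 [-0.0768 -0.0897]
0.65 37.2 [-0.0806 -0.0989]
0.7 40.1 [-0.0838 -0.1084]
0.75 43.0 [-0.0866 -0.1179]
0.77 44.1 [-0.0876 -0.1218]
0.79 45.3 [-0.0885 -0.1257]
0.8 45.8 [-0.0889 -0.1277]
0.81 46.4 [-0.0893 -0.1296]
0.82 47.0 [-0.0897 -0.1316]
0.83 47.6 [-0.0901 -0.1335]
```

```bash
python3 -m creep '[{"x":-0.0082,"y":-0.0056,"z":0,"spin":2.9},{"x":-0.0163,"y":-0.0115,"z":0,"spin":5.7},{"x":-0.0241,"y":-0.0178,"z":0,"spin":8.6},{"x":-0.0315,"y":-0.0245,"z":0,"spin":11.5},{"x":-0.0385,"y":-0.0316,"z":0,"spin":14.3},{"x":-0.0452,"y":-0.0390,"z":0,"spin":17.2},{"x":-0.0515,"y":-0.0468,"z":0,"spin":20.1},{"x":-0.0574,"y":-0.0548,"z":0,"spin":22.9},{"x":-0.0629,"y":-0.0631,"z":0,"spin":25.8},{"x":-0.0680,"y":-0.0717,"z":0,"spin":28.6},{"x":-0.0680,"y":-0.0717,"z":0,"spin":28.6},{"x":-0.0680,"y":-0.0717,"z":0,"spin":28.6}]' 0.012 40
python3 - <<'E'
from h import *
s=r.read_state();d=s['ee_pos'][:2]-np.array([.66954,.0490]);print(s['ft_force'],s['ee_pos'],'r',np.hypot(*d),'a',np.arctan2(d[1],d[0])-np.arctan2(.169,-.1065))
E
```

```text
time: 6.58
ee_pos: [0.4968, 0.1483, 0.1201]
eef_rot: [0.861, 0.509, 0.003, -0.001]
ft_force: [7.1, 2.9, -4.0]
width: 0.019
[ 7.10145221  2.90320452 -4.01399615] [0.49677442 0.14829402 0.12010165] r 0.19926677069515955 a 0.48684918486852613
```

```bash
python3 -m creep '[{"x":0.0008,"y":-0.0005,"z":-0.0012,"spin":0},{"x":-0.0013,"y":-0.0048,"z":-0.0012,"spin":1.4},{"x":-0.0036,"y":-0.0093,"z":-0.0012,"spin":2.9},{"x":-0.0058,"y":-0.0138,"z":-0.0012,"spin":4.3},{"x":-0.0078,"y":-0.0184,"z":-0.0012,"spin":5.8},{"x":-0.0116,"y":-0.0276,"z":-0.0012,"spin":8.6},{"x":-0.0148,"y":-0.0371,"z":-0.0012,"spin":11.5},{"x":-0.0163,"y":-0.0418,"z":-0.0012,"spin":13},{"x":-0.0176,"y":-0.0465,"z":-0.0012,"spin":14.4},{"x":-0.0176,"y":-0.0465,"z":-0.0012,"spin":14.4},{"x":-0.0176,"y":-0.0465,"z":-0.0012,"spin":14.4}]' 0.012 40
cat > st.py <<'E'
from h import *
import time
s=r.read_state();d=s['ee_pos'][:2]-np.array([.66954,.0490]);t=np.arctan2(d[1],d[0]);F=s['ft_force']
q=s['eef_rot'];print('F',F.round(2),'Ftan fwd',F[0]*np.sin(t)-F[1]*np.cos(t),'Frad out',F[0]*np.cos(t)+F[1]*np.sin(t),'r',np.hypot(*d),'a',t-np.arctan2(.169,-.1065),'z',s['ee_pos'][2],'tool deg',np.degrees(2*np.arctan2(q[1],q[0]))-32.5)
E
python3 st.py
```

```text
time: 7.95
ee_pos: [0.4784, 0.103, 0.1186]
eef_rot: [0.79, 0.613, 0.002, -0.001]
ft_force: [2.5, 6.6, -3.9]
width: 0.0192
F [ 2.49  6.64 -3.9 ] Ftan fwd 7.06701217628195 Frad out -0.5865898762003607 r 0.19865541706131498 a 0.7331997574488627 z 0.11863562721603305 tool deg 43.13772066609765
```

```bash
python3 -m creep '[{"x":-0.0005,"y":-0.0019,"z":0,"spin":0.6},{"x":-0.001,"y":-0.0039,"z":0,"spin":1.1},{"x":-0.001,"y":-0.0039,"z":0,"spin":1.1},{"x":-0.001,"y":-0.0039,"z":0,"spin":1.1}]' >/dev/null; python3 st.py
python3 -m creep '[{"x":-0.0004,"y":-0.002,"z":0,"spin":0.6},{"x":-0.0004,"y":-0.002,"z":0,"spin":0.6},{"x":-0.0004,"y":-0.002,"z":0,"spin":0.6}]' >/dev/null; python3 st.py
python3 -m creep '[{"x":-0.0004,"y":-0.002,"z":0,"spin":0.6},{"x":-0.0004,"y":-0.002,"z":0,"spin":0.6},{"x":-0.0004,"y":-0.002,"z":0,"spin":0.6}]' >/dev/null; python3 st.py
python3 - <<'E'
from h import *
c=cam('wrist'); cv2.imwrite('pics/w3.png',c['pixels'])
E
```

```text
F [ 1.99  8.11 -4.36] Ftan fwd 8.344987042655088 Frad out 0.12602737525620333 r 0.19865412800293347 a 0.753019451923183 z 0.11859874265828092 tool deg 44.2462026235127
F [ 1.62  6.86 -3.63] Ftan fwd 7.044972281424673 Frad out 0.09552746242144572 r 0.19863286357562518 a 0.7632144031758501 z 0.11856059199976281 tool deg 44.848153654414816
F [ 2.2   8.02 -4.48] Ftan fwd 8.309501928627608 Frad out -0.27245815102446636 r 0.1985930900440205 a 0.773410925220261 z 0.11853381701312901 tool deg 45.44943451076006
```

View pics/w3.png

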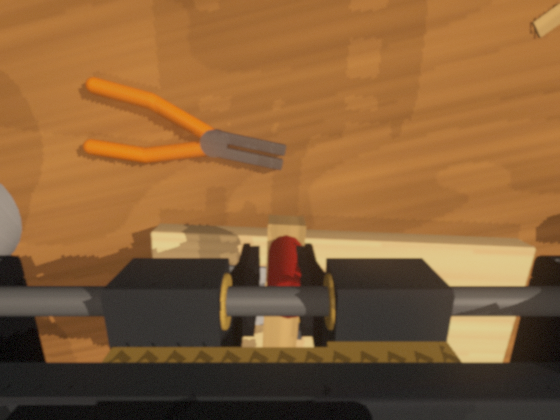

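The wrist view shows the arm following the grip, but the catch unit is hidden behind the gripper at about (260,290). I'll find the buffer by feel, with averaged readings.

```bash
cat > avg.py <<'E'
from h import *
L=[]
for i in range(6):
    r.camera('wrist')   # lets 0.05 s pass
    s=r.read_state();d=s['ee_pos'][:2]-np.array([.66954,.0490]);t=np.arctan2(d[1],d[0]);F=s['ft_force']
    L.append([F[0]*np.sin(t)-F[1]*np.cos(t),F[0]*np.cos(t)+F[1]*np.sin(t),F[2],t-np.arctan2(.169,-.1065),s['ee_pos'][2],s['time']])
print('Ftan Frad Fz a z t',np.mean(L,0).round(4),'sd',np.std(L,0)[:3].round(2))
E
python3 avg.py
python3 -m creep '[{"x":-0.0004,"y":-0.002,"z":0,"spin":0.6},{"x":-0.0004,"y":-0.002,"z":0,"spin":0.6}]' >/dev/null; python3 avg.py
python3 -m creep '[{"x":-0.0004,"y":-0.002,"z":0,"spin":0.6},{"x":-0.0004,"y":-0.002,"z":0,"spin":0.6}]' >/dev/null; python3 avg.py
```

```text
Ftan Frad Fz a z t [ 7.4698 -0.4939 -3.9965  0.7733  0.1185  9.425 ] sd [0.58 0.57 0.37]
Ftan Frad Fz a z t [ 7.4424 -0.3137 -3.9441  0.7836  0.1185  9.975 ] sd [0.22 0.3  0.42]
Ftan Frad Fz a z t [ 7.8922 -0.084  -4.0848  0.7938  0.1185 10.525 ] sd [0.5  0.56 0.62]
```

```bash
python3 -m creep '[{"x":-0.0004,"y":-0.0015,"z":0,"spin":0.4},{"x":-0.0004,"y":-0.0015,"z":0,"spin":0.4}]' >/dev/null; python3 avg.py
python3 -m creep '[{"x":-0.0003,"y":-0.001,"z":0,"spin":0.3},{"x":-0.0003,"y":-0.001,"z":0,"spin":0.3}]' >/dev/null; python3 avg.py
```

```text
Ftan Frad Fz a z t [ 7.7135 -0.4146 -4.3357  0.8014  0.1185 11.075 ] sd [0.31 0.41 0.41]
Ftan Frad Fz a z t [ 8.1833 -0.3933 -4.2314  0.8066  0.1185 11.625 ] sd [0.44 0.66 0.24]
```

```bash
python3 -m creep '[{"x":-0.0002,"y":-0.001,"z":0,"spin":0.3},{"x":-0.0002,"y":-0.001,"z":0,"spin":0.3}]' >/dev/null; python3 avg.py
```

```text
Ftan Frad Fz a z t [ 8.0267 -0.5146 -4.2008  0.8117  0.1185 12.175 ] sd [0.28 0.43 0.28]
```

```bash
python3 -m creep '[{"x":-0.0002,"y":-0.001,"z":0,"spin":0.3},{"x":-0.0002,"y":-0.001,"z":0,"spin":0.3}]' >/dev/null; python3 avg.py
```

```text
Ftan Frad Fz a z t [ 7.5507 -0.6014 -4.469   0.8167  0.1185 12.725 ] sd [0.43 0.33 0.65]
```

```bash
python3 -m creep '[{"x":-0.0002,"y":-0.001,"z":0,"spin":0.3},{"x":-0.0002,"y":-0.001,"z":0,"spin":0.3}]' >/dev/null; python3 avg.py
```

```text
Ftan Frad Fz a z t [ 7.6826 -0.7241 -3.9162  0.8218  0.1185 13.275 ] sd [0.6  0.71 0.42]
```

```bash
python3 -m creep '[{"x":-0.0002,"y":-0.001,"z":0,"spin":0.3},{"x":-0.0002,"y":-0.001,"z":0,"spin":0.3}]' >/dev/null; python3 avg.py
```

```text
Ftan Frad Fz a z t [ 7.9634 -0.5902 -4.1094  0.827   0.1185 13.825 ] sd [0.23 0.5  0.22]
```

```bash
python3 -m creep '[{"x":-0.0002,"y":-0.001,"z":0,"spin":0.3},{"x":-0.0002,"y":-0.001,"z":0,"spin":0.3}]' >/dev/null; python3 avg.py
```

```text
Ftan Frad Fz a z t [ 8.7311 -0.3975 -4.3137  0.8319  0.1185 14.375 ] sd [0.49 0.47 0.44]
```

```bash
python3 -m creep '[{"x":-0.0002,"y":-0.001,"z":0,"spin":0.3},{"x":-0.0002,"y":-0.001,"z":0,"spin":0.3}]' >/dev/null; python3 avg.py
```

```text
Ftan Frad Fz a z t [ 9.031  -0.4191 -4.8153  0.836   0.1185 14.925 ] sd [0.78 0.4  0.45]
```

The force rise and the smaller angle step put buffer contact at about a≈0.830. I'll ease off to about 0.822, short of the buffer and behind the pin, then lower.

```bash
python3 -m creep '[{"x":0.0003,"y":0.0013,"z":0,"spin":-0.4},{"x":0.0006,"y":0.0026,"z":0,"spin":-0.8},{"x":0.0006,"y":0.0026,"z":-0.003,"spin":-0.8},{"x":0.0006,"y":0.0026,"z":-0.006,"spin":-0.8},{"x":0.0006,"y":0.0026,"z":-0.008,"spin":-0.8},{"x":0.0006,"y":0.0026,"z":-0.008,"spin":-0.8}]' >/dev/null; python3 avg.py
```

```text
Ftan Frad Fz a z t [ 7.9856 -0.2636 -4.3232  0.8237  0.1105 15.975 ] sd [0.35 0.43 0.49]
```

```bash
python3 -m creep '[{"x":0,"y":0,"z":-0.001,"spin":0},{"x":0,"y":0,"z":-0.002,"spin":0},{"x":0,"y":0,"z":-0.003,"spin":0},{"x":0,"y":0,"z":-0.003,"spin":0}]' >/dev/null; python3 avg.py
```

```text
Ftan Frad Fz a z t [ 8.0647  0.1626 -3.8952  0.8236  0.1075 16.775 ] sd [0.32 0.63 0.46]
```

```bash
python3 -m creep '[{"x":0,"y":0,"z":-0.001,"spin":0},{"x":0,"y":0,"z":-0.001,"spin":0}]' >/dev/null; python3 avg.py
```

```text
Ftan Frad Fz a z t [ 7.9733 -0.1275 -4.1479  0.8236  0.1065 17.325 ] sd [0.39 0.96 0.32]
```

```bash
python3 -m creep '[{"x":0,"y":0,"z":-0.001,"spin":0},{"x":0,"y":0,"z":-0.002,"spin":0},{"x":0,"y":0,"z":-0.002,"spin":0}]' >/dev/null; python3 avg.py
```

```text
Ftan Frad Fz a z t [ 8.4061 -0.0206 -3.9521  0.8235  0.1045 18.    ] sd [0.34 0.5  0.21]
```

```bash
python3 -m creep '[{"x":0,"y":0,"z":-0.002,"spin":0},{"x":0,"y":0,"z":-0.004,"spin":0},{"x":0,"y":0,"z":-0.006,"spin":0},{"x":0,"y":0,"z":-0.0075,"spin":0},{"x":0,"y":0,"z":-0.0085,"spin":0},{"x":0,"y":0,"z":-0.0085,"spin":0}]' >/dev/null; python3 avg.py
```

```text
Ftan Frad Fz a z t [ 7.7818  6.2496  3.0717  0.8218  0.0962 19.05  ] sd [0.27 0.48 0.63]
```

```bash
python3 -m creep '[{"x":0,"y":0,"z":-0.0007,"spin":0},{"x":0,"y":0,"z":-0.0014,"spin":0},{"x":0,"y":0,"z":-0.0014,"spin":0}]' >/dev/null; python3 avg.py
```

```text
Ftan Frad Fz a z t [ 7.9815  9.7971  6.2161  0.8209  0.0948 19.725 ] sd [0.4  0.56 0.41]
```

Bottomed: Fz has changed from -4 to +6 N at the rest height. I'll ease the down-press, then go forward until the pin takes the spring load.

```bash
python3 -m creep '[{"x":0,"y":0,"z":0.001,"spin":0},{"x":0.0002,"y":0.001,"z":0.0014,"spin":-0.3},{"x":0.0004,"y":0.002,"z":0.0014,"spin":-0.6},{"x":0.0004,"y":0.002,"z":0.0014,"spin":-0.6}]' >/dev/null; python3 avg.py
```

```text
Ftan Frad Fz a z t [ 7.9307  5.5075  1.5508  0.8114  0.0961 20.525 ] sd [0.45 0.26 0.63]
```

```bash
python3 -m creep '[{"x":0.0002,"y":0.001,"z":0,"spin":-0.3},{"x":0.0004,"y":0.0018,"z":0,"spin":-0.5},{"x":0.0004,"y":0.0018,"z":0,"spin":-0.5}]' >/dev/null; python3 avg.py
```

```text
Ftan Frad Fz a z t [ 6.6609  6.2168  2.6632  0.8038  0.0961 21.2   ] sd [0.38 0.34 0.75]
```

```bash
python3 -m creep '[{"x":0.0001,"y":0.0005,"z":0,"spin":0},{"x":0.0002,"y":0.001,"z":0,"spin":0},{"x":0.0002,"y":0.001,"z":0,"spin":0}]' >/dev/null; python3 avg.py
```

```text
Ftan Frad Fz a z t [ 4.1082  6.1347  3.5993  0.8019  0.096  21.875 ] sd [0.34 0.39 0.41]
```

```bash
python3 -m creep '[{"x":0.0001,"y":0.0003,"z":0,"spin":0},{"x":0.0001,"y":0.0006,"z":0,"spin":0},{"x":0.0001,"y":0.0006,"z":0,"spin":0}]' >/dev/null; python3 avg.py
```

```text
Ftan Frad Fz a z t [ 2.9507  7.0718  3.8983  0.8009  0.0959 22.55  ] sd [0.23 0.12 0.42]
```

```bash
python3 -m creep '[{"x":-0.0003,"y":0.0004,"z":0,"spin":0},{"x":-0.0006,"y":0.0009,"z":0,"spin":0},{"x":-0.0006,"y":0.0009,"z":0.0003,"spin":0},{"x":-0.0006,"y":0.0009,"z":0.0003,"spin":0}]' >/dev/null; python3 avg.py
```

```text
Ftan Frad Fz a z t [ 4.1458  4.5448  2.5615  0.8017  0.096  23.35  ] sd [0.36 0.31 0.41]
```

```bash
python3 -m creep '[{"x":0.0001,"y":0.0006,"z":0,"spin":0},{"x":0.0002,"y":0.0012,"z":0,"spin":0},{"x":0.0002,"y":0.0012,"z":0,"spin":0}]' >/dev/null; python3 avg.py
```

```text
Ftan Frad Fz a z t [ 1.5188  4.9301  3.4601  0.7998  0.0959 24.025 ] sd [0.25 0.54 0.4 ]
```

```bash
python3 -m creep '[{"x":0.0001,"y":0.0004,"z":0,"spin":0},{"x":0.0001,"y":0.0007,"z":0,"spin":0},{"x":0.0001,"y":0.0007,"z":0,"spin":0}]' >/dev/null; python3 avg.py; python3 - <<'E'
from h import *
c=cam('scene'); cv2.imwrite('pics/s2.png',cv2.resize(c['pixels'][130:290,200:420],None,fx=3.6,fy=3.6,interpolation=cv2.INTER_CUBIC))
E
```

```text
Ftan Frad Fz a z t [-1.1600e-02  5.1763e+00  3.7602e+00  7.9870e-01  9.5800e-02  2.4700e+01] sd [0.44 0.4  0.33]
```

View pics/s2.png

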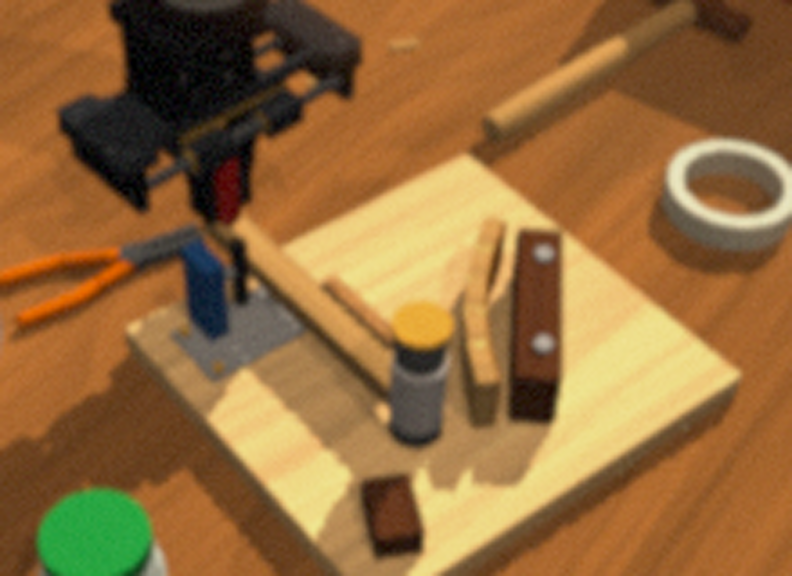

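The scene view shows the arm down beside the roller at crop (240,270), with a small gap to it and the load off the gripper. I'll relieve the down-press, loosen the grip, then open.

```bash
python3 -m creep '[{"x":0,"y":0,"z":0.0004,"spin":0},{"x":0,"y":0,"z":0.0008,"spin":0},{"x":0,"y":0,"z":0.0008,"spin":0}]' 0.012 12 >/dev/null; python3 avg.py
python3 -m creep '[{"x":0,"y":0,"z":0,"spin":0},{"x":0,"y":0,"z":0,"spin":0},{"x":0,"y":0,"z":0,"spin":0}]' 0.024 5; python3 avg.py
```

```text
Ftan Frad Fz a z t [ 2.632   2.1179 -3.007   0.7997  0.0964 25.425 ] sd [0.42 0.56 0.47]
time: 25.92
ee_pos: [0.4751, 0.0898, 0.0967]
eef_rot: [0.768, 0.64, 0.0, 0.0]
ft_force: [0.3, -0.2, 0.5]
width: 0.024
Ftan Frad Fz a z t [-0.3882  0.1241  0.2879  0.8008  0.0966 26.1   ] sd [0.44 0.68 0.36]
```

```bash
python3 -m creep '[{"x":0,"y":0,"z":0,"spin":0},{"x":0,"y":0,"z":0,"spin":0},{"x":0,"y":0,"z":0,"spin":0}]' 0.05 5 && python3 -m creep '[{"x":0,"y":0,"z":0.01,"spin":0},{"x":0,"y":0,"z":0.03,"spin":0},{"x":0,"y":0,"z":0.06,"spin":0},{"x":0,"y":0,"z":0.1,"spin":0},{"x":0,"y":0,"z":0.15,"spin":0},{"x":0,"y":0,"z":0.2,"spin":0},{"x":0.02,"y":-0.04,"z":0.2,"spin":0},{"x":0.02,"y":-0.04,"z":0.2,"spin":0},{"x":0.02,"y":-0.04,"z":0.2,"spin":0}]'
python3 - <<'E'
from h import *
c=cam('wrist'); piv=np.array([.66954,.0490])
cv2.imwrite('pics/w4.png',c['pixels'])
hsv=cv2.cvtColor(c['pixels'],cv2.COLOR_BGR2HSV); m=cv2.inRange(hsv,(0,150,60),(6,255,255))|cv2.inRange(hsv,(175,150,60),(180,255,255))
k,l,st,ce=cv2.connectedComponentsWithStats(m); i=1+st[1:,4].argmax(); X=onplane(c,*ce[i],.1); d=X[:2]-piv
print(ce[i],X,'r',np.hypot(*d),'a',np.arctan2(d[1],d[0])-np.arctan2(.169,-.1065))
E
```

```text
time: 26.6
ee_pos: [0.4747, 0.0902, 0.0965]
eef_rot: [0.768, 0.64, 0.0, -0.0]
ft_force: [0.9, -0.1, -0.1]
width: 0.0451
time: 27.72
ee_pos: [0.4945, 0.0507, 0.2972]
eef_rot: [0.768, 0.64, 0.0, -0.0]
ft_force: [-0.6, 0.8, 0.2]
width: 0.0499
[317.58712121 163.49242424] [0.47660418 0.0967382  0.1       ] r 0.19875403391350913 a 0.7659237050071366
```

View pics/w4.png

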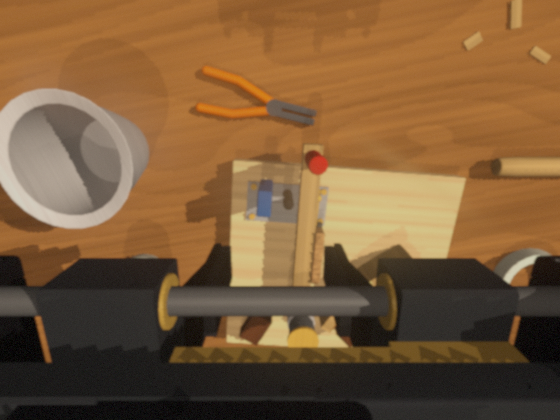

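The wrist view shows the arm released and still drawn, with the handle at (317,163) beside the roller at (289,199). Vision gives a=0.766 against 0.80 from the tool, so I'll check once more.

```bash
python3 -m creep '[{"x":0.03,"y":-0.02,"z":0,"spin":0},{"x":0.03,"y":-0.02,"z":0.03,"spin":0},{"x":0.03,"y":-0.02,"z":0.03,"spin":0},{"x":0.03,"y":-0.02,"z":0.03,"spin":0}]' >/dev/null
python3 - <<'E'
from h import *
piv=np.array([.66954,.0490]); out=[]
for n in('wrist','top','scene'):
    c=cam(n); hsv=cv2.cvtColor(c['pixels'],cv2.COLOR_BGR2HSV); m=cv2.inRange(hsv,(0,150,60),(6,255,255))|cv2.inRange(hsv,(175,150,60),(180,255,255))
    k,l,st,ce=cv2.connectedComponentsWithStats(m); uv0=proj(c,[.4744,.0926,.1])
    js=[j for j in range(1,k) if st[j,4]>10]
    if not js: print(n,'none');continue
    i=min(js,key=lambda j:np.hypot(*(ce[j]-uv0))); X=onplane(c,*ce[i],.1); d=X[:2]-piv
    print(n,ce[i],uv0,st[i],X,'a',np.arctan2(d[1],d[0])-np.arctan2(.169,-.1065))
    if n=='wrist':
        u,v=proj(c,[.52,.085,.04]).astype(int); out.append(cv2.resize(c['pixels'][max(v-60,0):v+50,u-60:u+70],(780,600),interpolation=cv2.INTER_CUBIC))
cv2.imwrite('pics/w5.png',out[0])
E
```

```text
wrist [328.05490196 129.24705882] [324.55651681 127.83576481] [319 121  19  17 255] [0.47655175 0.09612783 0.1       ] a 0.7689695748726879
top [291.25619835  19.91735537] [257.57951799 242.03606509] [288  10   8  23 121] [1.06535229 0.02007647 0.1       ] a -2.206054349251485
scene [262.33913043 180.53043478] [260.63328501 177.64827088] [259 172   7  19 115] [0.48437034 0.08735694 0.1       ] a 0.8042264723966532
```

View pics/w5.png

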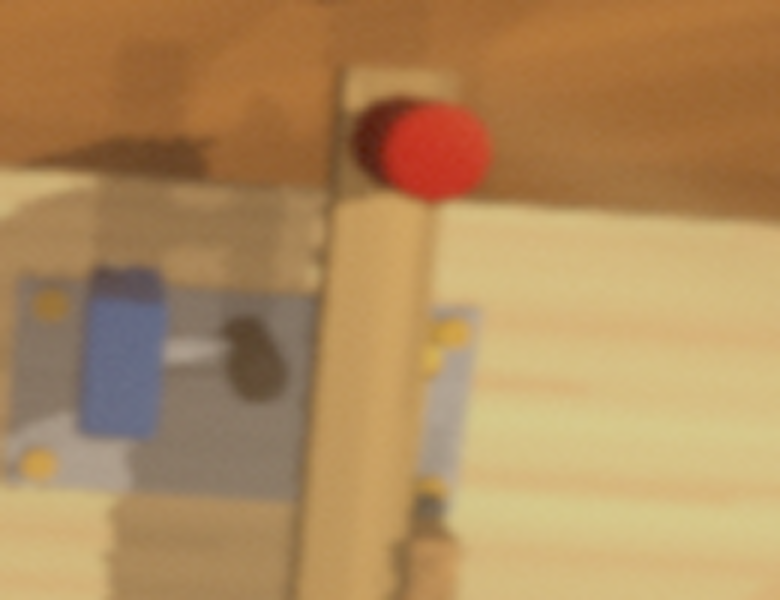

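The crop shows the bar resting against the brass pin (430,355) with about 5 mm to the roller (edge at 288 against the bar's edge at 312). I'll check the bar's height by depth, then hand in.

```bash
python3 - <<'E'
from h import *
c=cam('wrist'); piv=np.array([.66954,.0490]); u,v=proj(c,[.4744,.0926,.1])
H=np.array([.4744,.0915])
zs=[]
for f in np.linspace(.65,.85,9):
    uv=proj(c,[*(piv+f*(H-piv)),.058]); zs.append(pt(c,*uv)[2])
print('bar top z',np.round(zs,4)); uv=proj(c,[.55,.17,.022]); print('plank z',pt(c,*uv)[2])
if abs(np.median(zs)-.058)<.005: r.close_job(); print('closed',r.read_state()['time'])
E
```

```text
bar top z [0.0586 0.0579 0.0591 0.0593 0.0568 0.0578 0.0596 0.0589 0.0591]
plank z 0.02132666493521175
the job is handed in; nothing more can be done
the job is handed in; nothing more can be done
```

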